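# Seat a power-supply shell in the sprung nest of a sloped assembly jig

### The job

Take the shorter power-supply shell, the one with the terminal block sticking out of one end, and seat it in the grey plastic nest on the sloped jig: terminal block downhill in its notch, vents up, pressed fully home past the sprung jaw so that it lies flat on the nest floor and square between the walls. The nest has been clamped somewhere along the slope, so feel for its downhill wall rather than trust the measured position. Leave the longer shell and the other things on the bench where they lie, and let go of the shell at the end.

Things in the scene. Friction and masses are not known exactly. Their poses are not given: they have to be found in the camera images.
- shell: Shell to seat: bright steel box 110 (x) x 56 (y) x 40 mm high, vent slots in its top, about 0.45 kg. From its -x end sticks a black terminal block 22 mm long, y -4 to +24, z 9 to 25 mm. Origin: centre of the steel box's underside, z up. Lies on the bench vents up, block roughly towards the robot (within 26 degrees), in either of two places, the long shell in the other
- terminal (a point): on the shell: outer end of the terminal block, at the shell's own x -77, y 10, z 17 mm
- deck: Sloped aluminium plate of the jig, 230 x 150 mm, fixed. Origin on its top face, 92 mm above the bench; x points uphill, away from the robot, rising 22 degrees; y level, to the left; z square to the plate. A grey plastic nest stands on it, centred at y 0, clamped by hand up to 10 mm uphill or downhill of nominal. This offset is in no measured pose; find it by touch. The nest does not yield
- nest_floor (a point): where the middle of the nest floor would be at zero offset: deck x 0, y 0, z 6 mm. The seated shell's origin comes here, plus the offset along x. Side walls run x -48 to +48, top 14 mm above the floor, inner faces at y +-29.3 mm (about 1 mm play each side), bevelled outwards from 6 mm above the floor upwards
- low_wall (a point): nominal place (zero offset) of the downhill wall's inner face, at its top edge: deck x -55, z 20 mm (14 above the floor). Wall 12 mm thick, y -40 to +40 mm, with an open notch y -7 to +27 mm for the terminal block. The seated shell's steel end touches this wall
- jaw_face (a point): nominal foot of the sprung steel jaw's face: deck x +51, z 6 mm; 40 mm wide. Stands 4 mm into the shell's place; upright to 5 mm above the floor, then a 62 degree ramp to 17 mm. Yields uphill 6.5 mm at most (3 N, +0.4 N per mm). The shell's weight does not move it; 10 to 20 N on the shell's top does. A shell let in downhill end first, 12 degrees steeper than the deck, clears it
- lamp (a point): centre of the fixed lamp bar over the nest: level, along the deck's y, 26 deep x 20 high x 280 mm long, on two 14 mm posts 125 mm to each side. It is 210 mm above the deck's origin and 35 mm farther from the robot, so a gripper cannot come straight down: come in tilted towards the robot, square to the deck or steeper
- long_shell: a longer shell, 150 x 56 x 40 mm, without terminal block, not to be used; origin: centre of its underside. Leave alone
- board: green circuit board with components, 110 x 85 mm, 26 mm high, origin under its centre. Leave alone
- driver: grey electric screwdriver lying on the bench, 200 mm long (x), 34 mm thick, origin under its middle. Leave alone
- cutters: side cutters with blue handles lying flat, 140 x 65 x 16 mm, origin under their middle. Leave alone
- dish: small steel dish, 60 mm across, 20 mm high, origin under its centre. Leave alone
- brackets: small pile of sheet-metal brackets, 90 x 70 x 28 mm, origin under its centre. Leave alone
Things that resemble listed ones, but are neither listed nor needed, are in the scene too. Leave any blue look-alike of the shell alone.

How it is judged (in metres and radians):
At the end, for the whole second after the job is handed in: Shell released and still in the nest: underside within 2 mm of its floor, flat within 1.4 degrees, square within 2 degrees, centred across within 3 mm, within 16 mm of nominal along the slope, terminal block downhill; jig unmoved, other things within 30 mm of their start (z of shell in the frame of deck between 0.004 and 0.0078 m and x of shell in the frame of deck between -0.016 and 0.016 m and y of shell in the frame of deck between -0.003 and 0.003 m and angle between the z axis of shell and the z axis of deck, either way round below 0.025 rad and angle between the x axis of shell and the x axis of deck, either way round below 0.035 rad and x of terminal in the frame of deck below -0.04 m and linear speed of shell below 0.01 m/s and distance of deck from where it was at the start of the episode below 0.005 m and distance of each of long_shell, board, driver, cutters, dish, brackets from where it was at the start of the episode below 0.03 m); the robot touches nothing.
It fails at once if the long shell or another bystander is pushed more than 30 mm from its place (distance of any of long_shell, board, driver, cutters, dish, brackets from where it was at the start of the episode above 0.03 m).
It also fails if it takes over 51 s, if anything falls off the work surface, if the arm or the gripper's body presses on something with over 40 N, if the wrist force passes 120 N, or if a joint passes its speed limit or range.

### The arm

A 7-joint arm with a two-finger parallel gripper is mounted at the origin on the work surface. World frame = base frame: x ahead of the robot, y to its left, z up, the work surface at z = 0. Lengths are in m, angles in degrees, forces in N, time in s.
With the tool pointing down it reaches from about 0.425 to 0.875 m from the base axis. Payload 4.7 kg.
Tool frame: the origin (TCP) lies at the very end of the fingers, on their centre line; the grasp point (between the pads) lies env.grip_point_offset behind it (env.grip_point_offset is the distance from the TCP to the grasp point, in m); z points along the fingers, y is the direction in which the jaws open and shut (so a half turn about z gives the same grasp; the last joint's range is limited). The gripper opens to 87 mm and grips with 3 to 60 N. Pads are 19 mm wide; open, the fingers measure 117 mm over their backs; the gripper's body (75 mm by 190 mm) begins 51 mm behind the grasp point.
Start: joints at [-72.187, 18.392, -4.016, 83.108, 1.295, 78.541, -3.26], TCP at [0.19, 0.622, 0.223] pointing down, gripper open.
Joint ranges: [-163.93, 163.93], [-17.29, 119.83], [-79.2, 71.16], [3.27, 140.29], [-89.18, 269.18], [5.43, 117.66], [-154.24, 154.24]. Speed limits (degrees/s): [147.25, 147.25, 180, 180, 180, 180, 180].

### API

Orientations are given as [roll, pitch, yaw] about the fixed x, y, z axes, in that order (R = Rz(yaw) Ry(pitch) Rx(roll)).
In Python, from cell import env gives the robot as it stands.
- The arm moves only by the tool send_rows, never from a script. Its argument "plan" is a list of rows, each a list of 7 numbers: the finger opening in mm, from 0 to 87, then the shift along the tool's x, y, z in mm, then the turn, a rotation vector about the tool's x, y, z in rad. A call has 1 to 12 rows; each row shifts and turns the commanded pose from where the row before left it, along the tool's axes as they then stand; what a row does not reach is not made up. A row lasts 1/10 s, in which the tool goes at most 50 mm and 8.59 degrees, less where a joint would pass 70% of its speed; a pose out of reach is approached as far as the arm can. A call is refused whole if a number of a shift passes 50 or a number of a turn 0.15, either way. A call with a gripper value outside its range is refused whole. The fingers move at their own pace and stop on an object; "grip_force" is the grip in N (left out, the last holds). Time passes only in rows, so rows that do not move let the fingers close. It gives the time, the measured TCP pose, the force and the opening at its end, in the units of the state.
- env.get_obs(): the state, without advancing time (a new reading comes with each control period).
- env.read_camera(name): name is "scene" or "top"; returns the picture (384x512x3 uint8, red, green, blue); there is no depth.
- env.get_calibration(name): a dict with "fx", "fy", "cx", "cy" (pixels), "extrinsics" (4x4, takes a point from camera to world coordinates). Camera axes: x right, y down, z forward; pixel columns grow to the right and rows downward; lengths in m; the calibration is good to about 2 mm. A picture is of the moment at which its call begins. get_calibration takes no time and is no camera call.
- env.sign_off(): hands the job in, once; it reports no verdict.
Trained networks look in the newest picture that a camera, given by its name, has taken for a name from the list of things; names that differ only in an ending like _2 or _b are one class to them, and where a whole thing is asked for, a point or a joint stands for the part that bears it (a point fixed in the world has none). Each returns a list of dicts, best first, with "confidence" (0 to 1); they miss things now and then, are a little off and sometimes report something else, mostly with a low value. They report only what shows in the picture. A call takes as long as a camera call. They do not tell look-alikes from the thing itself.
- env.regions_of(camera, query): "region" (384x512 bool, what is visible of it) and "rect" ([left, top, right, bottom] in pixels, round what is visible of it).
The state is a dict: "time_s": time; "qpos": joint angles; "joint_velocities": joint speeds; "effort": joint torques, N m; "tool_pos": TCP position; "tool_rot": TCP orientation; "force": force on the tool from outside, world axes, zero at the start; "wrist_torque": the same for the moment, N m; "grip_width": finger opening in m.
Only numpy, scipy, OpenCV 4.12 (cv2) and the standard library are available. Lean on these libraries where they do the work, as an engineer would, in place of code of your own. Each camera call takes 0.05 s, during which the arm holds its last target. There are 200 camera calls.

## Working session

There is one attempt and no reset: what is moved stays moved. The work goes in short steps, Python scripts to look and compute and a tool call to move; the robot and the scene stay as the last step left them, time stands still between calls to the robot, and variables do not carry over. Pictures are saved under pics/ and viewed, about 8 in all and at most 12, crops included, and the job is handed in when it is done.

Besides the shell and the picture viewer there is one more tool, called as name([rows], argument=value, ...), one row to a line, values as JSON. send_rows: Moves the arm, as the interface text tells. Its arguments: {"type":"object","properties":{"plan":{"type":"array"},"grip_force":{"type":"number"}},"required":["plan"]}

```bash
ls; mkdir -p pics
python3 - <<'E'
from cell import env
import cv2,numpy as np
np.set_printoptions(precision=4,suppress=True)
o=env.get_obs();print(o['time_s'],o['tool_pos'],o['tool_rot'],env.grip_point_offset)
for c in ['scene','top']:
    im=env.read_camera(c);cv2.imwrite(f'pics/{c}0.png',cv2.resize(im[:,:,::-1],(800,600)))
    k=env.get_calibration(c);print(c,k['fx'],k['fy'],k['cx'],k['cy']);print(np.array(k['extrinsics']))
    for q in ['shell','long_shell','deck','lamp']:
        for r in env.regions_of(c,q)[:3]:print(c,q,round(r['confidence'],2),r['rect'],r['region'].sum())
E
```

```text
pics
0.0 [0.19   0.621  0.2214] [-179.8888    0.0071  162.9943] 0.0187
scene 405.0800931345493 405.0800931345493 253.83750402039158 191.7534916807243
[[-0.2625  0.4994 -0.8256  1.5084]
 [ 0.9649  0.1273 -0.2298  0.311 ]
 [-0.0097 -0.8569 -0.5153  0.8619]
 [ 0.      0.      0.      1.    ]]
scene shell 0.91 [324.3, 201.8, 362.2, 214.6] 565
scene shell 0.82 [334.0, 254.4, 366.8, 287.5] 705
scene shell 0.6 [386.5, 276.6, 437.6, 317.7] 1092
scene long_shell 0.76 [265.7, 239.6, 299.5, 287.0] 851
scene deck 0.82 [125.2, 223.4, 214.4, 262.2] 1629
scene lamp 0.8 [122.1, 168.8, 227.4, 299.9] 6282
top 396.593168580835 396.593168580835 259.09471257171 184.62120927182113
[[-0.025  -0.9857  0.1665  0.2792]
 [-0.9995  0.0282  0.0169  0.0107]
 [-0.0213 -0.166  -0.9859  1.3711]
 [ 0.      0.      0.      1.    ]]
top shell 0.84 [163.1, 271.2, 205.5, 294.8] 672
top shell 0.75 [157.7, 161.0, 186.0, 199.6] 697
top shell 0.66 [226.3, 219.9, 242.2, 261.2] 658
top long_shell 0.87 [217.3, 152.4, 241.1, 197.2] 705
top deck 0.84 [298.2, 114.6, 360.6, 181.5] 2690
top deck 0.46 [215.5, 150.8, 240.8, 196.0] 774
top lamp 0.59 [281.3, 98.4, 390.9, 194.9] 6140
```

View pics/scene0.png

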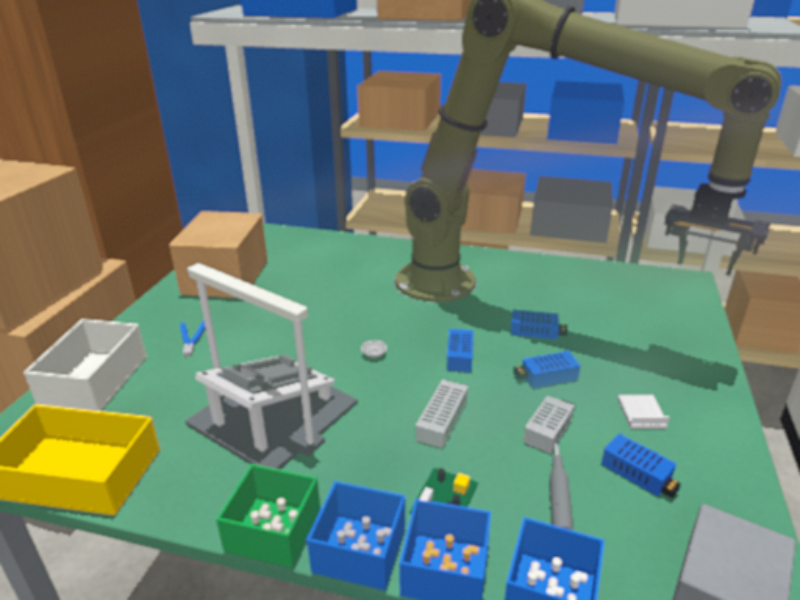

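View pics/top0.png

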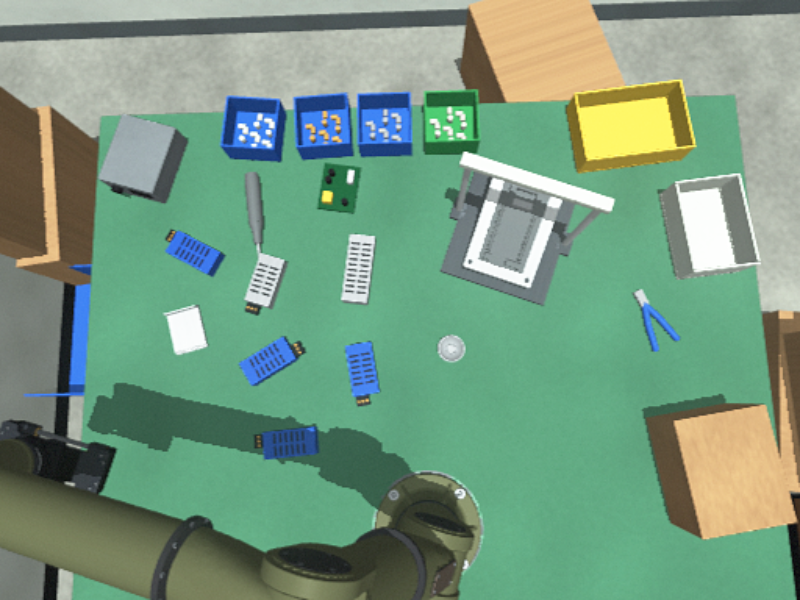

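The target is the steel shell with the black block, at about (265,280) in the 800 px top view and (550,422) in scene. The long shell is at (358,268). The jig is at (520,230) in top, yawed about -17°. Next I zoom in and fit models.

```bash
cat > h.py <<'E'
import cv2,numpy as np
from scipy.spatial.transform import Rotation as R
from scipy.optimize import minimize,least_squares
from cell import env
np.set_printoptions(precision=4,suppress=True)
def proj(c,P):
    k=env.get_calibration(c);E=np.linalg.inv(np.array(k['extrinsics']));P=np.atleast_2d(P)@E[:3,:3].T+E[:3,3]
    return np.c_[k['fx']*P[:,0]/P[:,2]+k['cx'],k['fy']*P[:,1]/P[:,2]+k['cy']]
def box(x0,x1,y0,y1,z0,z1): return np.array([[x,y,z] for x in(x0,x1) for y in(y0,y1) for z in(z0,z1)])
BOX=box(-.055,.055,-.028,.028,0,.04);BLK=box(-.077,-.055,-.004,.024,.009,.025)
def sil(c,parts,S=4):
    m=np.zeros((384*S,512*S),np.uint8)
    for P in parts: cv2.fillConvexPoly(m,np.int32((cv2.convexHull(proj(c,P).astype(np.float32))+.5)*S),1)
    return cv2.resize(m.astype(np.float32),(512,384),interpolation=cv2.INTER_AREA)
E
python3 - <<'E'
from h import *
tgt={'top':(172,180),'scene':(350,270)};M={}
for c in tgt:
    im=env.read_camera(c);np.save(f'{c}.npy',im)
    u,v=tgt[c]
    M[c]=[r['region'] for r in env.regions_of(c,'shell') if r['region'][v-4:v+4,u-4:u+4].any()][0].astype(np.float32)
    d=max(env.regions_of(c,'deck'),key=lambda r:r['confidence']*r['region'].sum())['region'];np.save(f'deck_{c}.npy',d)
def cost(p):
    Rz=R.from_euler('z',p[2]*10).as_matrix();t=[p[0],p[1],0];s=0
    for c in M:
        m=sil(c,[B@Rz.T+t for B in(BOX,BLK)]);s+=np.abs(m-M[c]).sum()
    return s
best=None
# init from top mask centroid
k=env.get_calibration('top');E=np.array(k['extrinsics']);v,u=np.nonzero(M['top'])
d=E[:3,:3]@[(u.mean()-k['cx'])/k['fx'],(v.mean()-k['cy'])/k['fy'],1];X=E[:3,3]+d*(.025-E[2,3])/d[2]
for a in(-.4,-.2,0,.2,.4):
    r=minimize(cost,[X[0],X[1],a/10],method='Nelder-Mead',options=dict(initial_simplex=np.array([X[0],X[1],a/10])+np.array([[0,0,0],[.02,0,0],[0,.02,0],[0,0,.02]]),maxiter=200))
    print(r.fun,r.x[:2],np.degrees(r.x[2]*10))
print(M['top'].sum(),M['scene'].sum())
a=np.load('top.npy')[105:190,285:375];b=np.load('scene.npy')[200:300,110:235]
A=cv2.resize(a,(400,378),interpolation=cv2.INTER_CUBIC);B=cv2.resize(b,(400,320),interpolation=cv2.INTER_CUBIC)
B=cv2.copyMakeBorder(B,0,58,0,0,cv2.BORDER_CONSTANT)
cv2.imwrite('pics/deck.png',np.hstack([A,B])[:,:,::-1])
E
```

```text
90.6875 [0.534 0.342] -18.914179032266375
90.0 [0.5332 0.3422] -19.19352965538761
90.0 [0.5332 0.3422] -19.186475246699434
90.125 [0.5339 0.3421] -18.84409941341852
90.0625 [0.5339 0.3419] -18.777887251007357
689.0 757.0
```

View pics/deck.png

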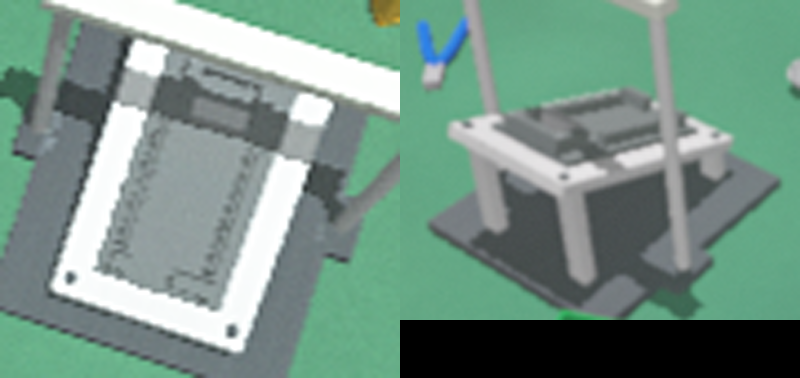

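```bash
cat >> h.py <<'E'
def deckT(p):
    T=np.eye(4);T[:3,:3]=(R.from_euler('z',p[2])*R.from_euler('y',-22,degrees=True)).as_matrix();T[:3,3]=[p[0],p[1],.092];return T
E
python3 - <<'E'
from h import *
C={'top':np.array([[50,290],[238,352],[330,97],[135,38]])/4.444+[285,105]-.5,
   'scene':np.array([[732,137],[570,183],[452,127]])/3.2+[110-125,200]-.5}
# order top: DL DR UR UL ; scene: DL UL UR
K={'DL':[-.115,.075,0],'DR':[-.115,-.075,0],'UR':[.115,-.075,0],'UL':[.115,.075,0]}
O={'top':['DL','DR','UR','UL'],'scene':['DL','UL','UR']}
def pr(c,T,L): return proj(c,np.array(L)@T[:3,:3].T+T[:3,3])
def f(p,cs=('top','scene')): return np.concatenate([(pr(c,deckT(p),[K[n] for n in O[c]])-C[c]).ravel() for c in cs])
for cs in [('top',),('scene',),('top','scene')]:
    r=least_squares(f,[.55,-.2,-.3],args=(cs,),loss='soft_l1');print(cs,r.x[:2],np.degrees(r.x[2]));print(f(r.x,cs).reshape(-1,2).round(1).tolist())
p=r.x
# subpixel edges in both views
def edges(p,c,EL):
    g=cv2.cvtColor(np.load(f'{c}.npy'),cv2.COLOR_RGB2GRAY).astype(np.float32);out=[]
    for a,b,n in EL:
        for s in np.linspace(.08,.92,30):
            q=(1-s)*np.array(K[a])+s*np.array(K[b]);off=np.linspace(-.012,.012,49)
            P=pr(c,deckT(p),q+off[:,None]*np.array(n));v=cv2.remap(g,P[:,0].astype(np.float32)[None],P[:,1].astype(np.float32)[None],cv2.INTER_LINEAR)[0]
            d=-np.gradient(v);i=d.argmax()
            if 2<i<46 and v[:max(i-4,1)].max()>190 and v[i+4:].min()<150:
                w=np.clip(d[max(i-8,0):i+9],0,None);out.append((c,q,np.array(n),(w*off[max(i-8,0):i+9]).sum()/w.sum()))
    return out
EL={'top':[('DL','DR',[-1,0,0]),('DL','UL',[0,1,0]),('DR','UR',[0,-1,0])]}
for it in range(4):
    e=edges(p,'top',EL['top'])
    A=[];b=[]
    for c,q,n,o in e: A.append([n[0],n[1],n[1]*q[0]-n[0]*q[1]]);b.append(o)
    A=np.array(A);b=np.array(b);w=np.abs(b-np.median(b))<.006
    d=np.linalg.lstsq(A[w],b[w],rcond=None)[0];print(len(b),d*[1e3,1e3,57.3],np.std(A[w]@d-b[w]))
    T=deckT(p);s=T[:3,:3]@[d[0],d[1],0];x0=T[:3,0];p=p+[s[0],s[1],d[2]]
    print(p[:2],np.degrees(p[2]))
np.save('deckp.npy',p)
# overlay incl. nest features
T=deckT(p);S=6
def draw(c,x0,y0,x1,y1):
    im=cv2.resize(np.load(f'{c}.npy')[y0:y1,x0:x1],None,fx=S,fy=S,interpolation=cv2.INTER_CUBIC)[:,:,::-1].copy()
    def pl(L,col):
        P=(pr(c,T,L)+.5-[x0,y0])*S;cv2.polylines(im,[np.int32(P)],True,col,1)
    pl([K[n] for n in('DL','DR','UR','UL')],(0,0,255))
    pl([[-.055,-.04,.02],[-.055,.04,.02],[-.067,.04,.02],[-.067,-.04,.02]],(255,0,0))
    pl([[-.055,-.0293,.006],[-.055,.0293,.006],[.051,.0293,.006],[.051,-.0293,.006]],(0,200,0));return im
a=draw('top',290,105,362,190);b=draw('scene',120,220,215,265)
print(a.shape,b.shape)
b=b[:, :360] if 0 else cv2.resize(b,None,fx=.64,fy=.64)
H=max(a.shape[0],b.shape[0]);P=lambda m:cv2.copyMakeBorder(m,0,H-m.shape[0],0,0,cv2.BORDER_CONSTANT)
cv2.imwrite('pics/ov.png',np.hstack([P(a),P(b)]))
E
```

```text
('top',) [ 0.6083 -0.1937] -18.26604676433411
[[-0.8, 5.7], [-0.1, 4.3], [1.0, -5.0], [-0.0, -4.3]]
('scene',) [ 0.6188 -0.2014] -18.76369818609065
[[0.1, -0.4], [-0.0, 0.6], [-0.0, -0.3]]
('top', 'scene') [ 0.6199 -0.1979] -19.25921416194145
[[-0.1, 1.8], [0.3, 1.0], [2.5, -8.0], [1.7, -7.9], [1.1, 0.2], [0.6, 1.1], [0.8, -0.1]]
78 [ 4.0801 -1.7583 -1.1019] 0.0006868077841129397
[ 0.6229 -0.2008] -20.36107117879054
79 [ 0.3063 -0.1183 -0.1165] 0.0006984101518785051
[ 0.6231 -0.201 ] -20.477599624845638
79 [ 0.0336 -0.0103  0.0425] 0.0006912933532976816
[ 0.6232 -0.201 ] -20.43508456606943
79 [ 0.0013  0.0195 -0.0202] 0.0006874171069127592
[ 0.6232 -0.201 ] -20.455281003389228
(510, 432, 3) (270, 570, 3)
```

View pics/ov.png

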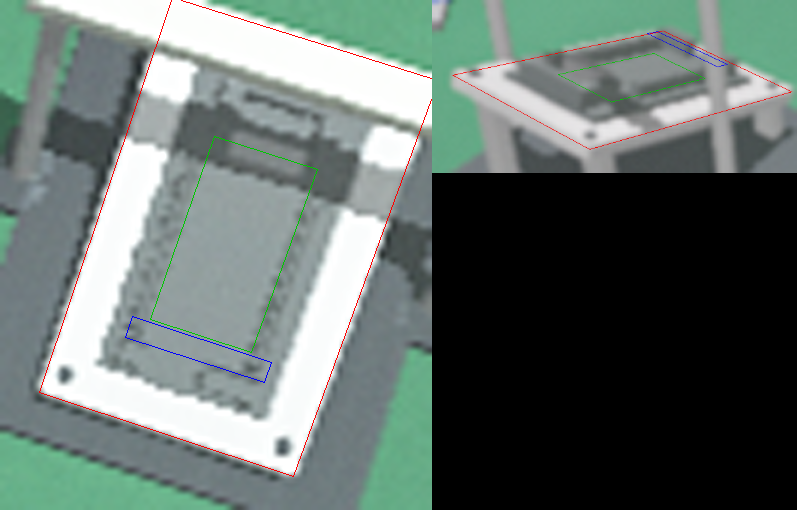

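```bash
cat >> h.py <<'E'
import sys,json
def toolR(yaw,tilt=0): # yaw deg of shell/deck x axis, tilt = slope of shell
    return R.from_euler('z',yaw,degrees=True)*R.from_matrix(np.diag([-1.,1,-1]))*R.from_euler('y',-tilt,degrees=True)
def rows(way,grip,start=None):
    """way: list of (pos,Rot,n). start from measured unless given"""
    o=env.get_obs();p,q=(np.array(o['tool_pos']),R.from_euler('xyz',o['tool_rot'],degrees=True)) if start is None else start
    out=[]
    for P,Q,n in way:
        P=np.array(P);p0,rv=p,(q.inv()*Q).as_rotvec()
        for i in range(n):
            d=q.inv().apply(p0+(P-p0)*(i+1)/n-p);r=rv/n
            row=np.r_[grip,d.round(4)*1000,r.round(3)];out.append([round(float(x),3) for x in row])
            p=p+q.apply(row[1:4]/1000);q=q*R.from_rotvec(row[4:])
    print(len(out),json.dumps(out));return p,q
def st():
    o=env.get_obs();print(round(o['time_s'],2),o['tool_pos'],o['tool_rot'],'F',o['force'],'M',o['wrist_torque'],'w',round(o['grip_width'],4),'q',np.array(o['qpos']).round(0))
E
python3 - <<'E'
from h import *
Q=toolR(-19.1)
s=rows([([.533,.342,.13],Q,12)],87)
rows([([.533,.342,.02],Q,4)],87,s)
E
```

```text
12 [[87.0, -34.1, -13.9, 7.7, 0.0, 0.0, 0.003], [87.0, -34.2, -13.8, 7.7, 0.0, 0.0, 0.003], [87.0, -34.2, -13.8, 7.8, 0.0, 0.0, 0.003], [87.0, -34.3, -13.6, 7.7, 0.0, 0.0, 0.003], [87.0, -34.3, -13.5, 7.7, 0.0, 0.0, 0.003], [87.0, -34.3, -13.4, 7.7, 0.0, 0.0, 0.003], [87.0, -34.4, -13.3, 7.7, 0.0, 0.0, 0.003], [87.0, -34.4, -13.2, 7.8, 0.0, 0.0, 0.003], [87.0, -34.5, -13.1, 7.7, 0.0, 0.0, 0.003], [87.0, -34.5, -13.0, 7.7, 0.0, 0.0, 0.003], [87.0, -34.5, -12.9, 7.7, 0.0, 0.0, 0.003], [87.0, -34.6, -12.8, 7.7, 0.0, 0.0, 0.003]]
4 [[87.0, 0.0, -0.0, 27.5, 0.0, 0.0, 0.0], [87.0, 0.0, -0.0, 27.5, 0.0, 0.0, 0.0], [87.0, 0.0, -0.0, 27.5, 0.0, 0.0, 0.0], [87.0, 0.0, -0.0, 27.5, 0.0, 0.0, 0.0]]
```

send_rows([
  [87,-34.3,-13.5,7.7,0,0,0.003],
  [87,-34.3,-13.5,7.7,0,0,0.003],
  [87,-34.3,-13.5,7.7,0,0,0.003],
  [87,-34.3,-13.5,7.7,0,0,0.003],
  [87,-34.3,-13.4,7.7,0,0,0.003],
  [87,-34.3,-13.4,7.7,0,0,0.003],
  [87,-34.4,-13.3,7.7,0,0,0.003],
  [87,-34.4,-13.3,7.7,0,0,0.003],
  [87,-34.4,-13.2,7.7,0,0,0.003],
  [87,-34.4,-13.2,7.7,0,0,0.003],
  [87,-34.4,-13.1,7.7,0,0,0.003],
  [87,0,0,0,0,0,0],
])

```text
time_s: 2.0
tool_pos: [0.5095, 0.3591, 0.1368]
tool_rot: [-179.8, 0.2, 160.6]
force: [-0.5, -0.7, -1.1]
grip_width: 0.087
```

Run:
```python
from h import *
st();Q=toolR(-19.1);rows([([.533,.342,.021],Q,4)],87)
im=env.read_camera('scene');cv2.imwrite('pics/s1.png',cv2.resize(im[170:330,270:470,::-1],(800,640))[:600])
```

```text
2.0 [0.5095 0.3591 0.1368] [-179.7938    0.1829  160.5591] F [-0.4748 -0.6545 -1.0578] M [-0.0468 -0.0152  0.0263] w 0.087 q [-45.  18.   9.  94.  -3.  68.  35.]
4 [[87.0, -6.9, -2.0, 29.0, -0.001, 0.001, -0.001], [87.0, -6.9, -2.0, 28.9, -0.001, 0.001, -0.001], [87.0, -6.9, -2.1, 29.0, -0.001, 0.001, -0.001], [87.0, -6.9, -2.0, 28.9, -0.001, 0.001, -0.001]]
```

View pics/s1.png

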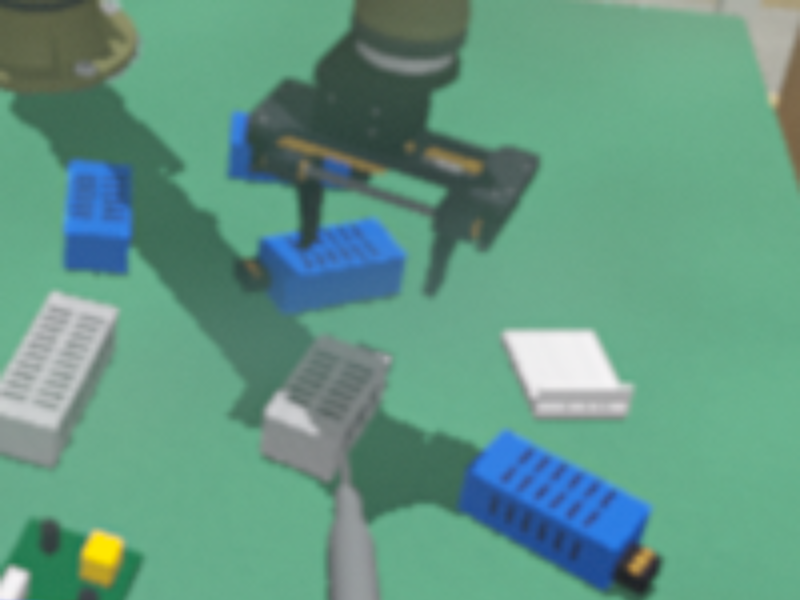

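The open gripper stands above and slightly short of the target shell, which is at crop (330,410). The driver tip is just at the shell's far corner (345,470). Next: centre over the shell and lower.

send_rows([
  [87,-14,-4,16,0,0,-0.002],
  [87,-14,-4,20,0,0,-0.002],
  [87,0,0,30,0,0,0],
  [87,0,0,30,0,0,0],
  [87,0,0,20,0,0,0],
  [87,0,0,0,0,0,0],
  [87,0,0,0,0,0,0],
])

```text
time_s: 2.75
tool_pos: [0.5281, 0.3499, 0.0216]
tool_rot: [-180.0, -0.0, 161.4]
force: [0.2, 0.0, 0.8]
grip_width: 0.087
```

Run:
```python
from h import *
st()
```

```text
2.75 [0.5281 0.3499 0.0216] [-179.9842   -0.0265  161.4172] F [0.2193 0.0403 0.835 ] M [ 0.001   0.0299 -0.0188] w 0.087 q [-43.  26.   9.  98.  -4.  57.  39.]
```

send_rows([
  [87,-7,-6,0,0,0,0.005],
  [87,0,0,0,0,0,0],
  [50,0,0,0,0,0,0],
  [50,0,0,0,0,0,0],
  [50,0,0,0,0,0,0],
  [50,0,0,0,0,0,0],
  [50,0,0,0,0,0,0],
], grip_force=45)

```text
time_s: 3.45
tool_pos: [0.5333, 0.3418, 0.022]
tool_rot: [180.0, 0.0, 161.1]
force: [0.4, -0.1, -1.0]
grip_width: 0.0561
```

Run:
```python
from h import *
st()
```

```text
3.45 [0.5333 0.3418 0.022 ] [179.9569   0.0113 161.0659] F [ 0.4242 -0.0878 -0.9859] M [-0.1422 -0.0071 -0.0169] w 0.0561 q [-42.  26.   9.  98.  -5.  57.  39.]
```

```bash
cat >> h.py <<'E'
DP=np.array([.6215,-.201,np.radians(-20.3)])
def tcp(ex,ez,tilt,y=0,dx=0.):
    """TCP pose for shell whose downhill bottom edge is at deck x=ex, ez above floor, tilt deg over deck (m)"""
    T=deckT(DP);a=np.radians(tilt);c,s=np.cos(a),np.sin(a);l=np.array([.055+dx,.022])
    pd=[ex+c*l[0]-s*l[1],y,.006+ez+s*l[0]+c*l[1]]
    return T[:3,:3]@pd+T[:3,3],toolR(np.degrees(DP[2]),22+tilt)
def indeck():
    o=env.get_obs();T=deckT(DP);p=T[:3,:3].T@(np.array(o['tool_pos'])-T[:3,3]);q=R.from_matrix(T[:3,:3]).inv()*R.from_euler('xyz',o['tool_rot'],degrees=True)*R.from_matrix(np.diag([-1.,1,-1]))
    e=q.as_euler('ZYX',degrees=True);edge=p-q.apply([.055,0,.022])
    print('t',round(o['time_s'],2),'TCPdeck',p*1e3,'edge x,y,z-floor',(edge-[0,0,.006])*1e3,'yaw,-tilt,roll',e,'Fdeck',T[:3,:3].T@o['force'],'M',np.array(o['wrist_torque']),'w',o['grip_width'])
E
python3 - <<'E'
from h import *
o=env.get_obs();P=np.array(o['tool_pos']);Q=R.from_euler('xyz',o['tool_rot'],degrees=True)
A=P+[0,0,.14]
s=rows([(A,Q,3)],50)
t,q=tcp(-.10,.10,12);print(t)
s=rows([(t,q,13)],50,s)
for p in (-.038,.03),(-.038,.004): s=rows([(*tcp(*p,12),3)],50,s)
E
```

```text
3 [[50.0, -0.0, 0.0, -46.7, 0.0, 0.0, 0.0], [50.0, -0.0, 0.1, -46.6, 0.0, 0.0, 0.0], [50.0, -0.0, 0.0, -46.7, 0.0, 0.0, 0.0]]
[ 0.5285 -0.1666  0.2018]
13 [[50.0, -12.3, -37.1, -3.1, 0.001, -0.046, 0.002], [50.0, -12.6, -37.1, -2.5, 0.001, -0.046, 0.002], [50.0, -12.7, -37.1, -1.8, 0.001, -0.046, 0.002], [50.0, -12.9, -37.0, -1.3, 0.001, -0.046, 0.002], [50.0, -13.0, -37.0, -0.6, 0.001, -0.046, 0.002], [50.0, -13.0, -37.0, 0.1, 0.001, -0.046, 0.002], [50.0, -13.1, -37.0, 0.6, 0.001, -0.046, 0.002], [50.0, -13.2, -36.9, 1.3, 0.001, -0.046, 0.002], [50.0, -13.2, -36.9, 2.0, 0.001, -0.046, 0.002], [50.0, -13.1, -36.9, 2.6, 0.001, -0.046, 0.002], [50.0, -13.0, -36.8, 3.2, 0.001, -0.046, 0.002], [50.0, -13.0, -36.9, 3.9, 0.001, -0.046, 0.002], [50.0, -12.9, -36.7, 4.5, 0.001, -0.046, 0.002]]
3 [[50.0, -15.2, 0.2, 27.2, -0.002, 0.002, -0.0], [50.0, -15.3, 0.1, 27.2, -0.002, 0.002, -0.0], [50.0, -15.3, 0.0, 27.1, -0.002, 0.002, -0.0]]
3 [[50.0, 1.8, 0.0, 8.5, 0.0, -0.0, -0.0], [50.0, 1.8, 0.0, 8.4, 0.0, -0.0, -0.0], [50.0, 1.8, 0.0, 8.5, 0.0, -0.0, -0.0]]
```

send_rows([
  [50,0,0,-20,0,0,0],
  [50,0,0,-40,0,0,0],
  [50,0,0,-40,0,0,0],
  [50,0,0,-40,0,0,0],
  [50,0,0,0,0,0,0],
])

```text
time_s: 3.95
tool_pos: [0.5362, 0.3432, 0.1678]
tool_rot: [179.5, 0.3, 161.0]
force: [1.9, 1.1, -4.6]
grip_width: 0.0553
```

send_rows([
  [50,-12.5,-37,-3,0.001,-0.046,0.002],
  [50,-12.5,-37,-2.5,0.001,-0.046,0.002],
  [50,-12.7,-37,-2,0.001,-0.046,0.002],
  [50,-13,-37,-1,0.001,-0.046,0.002],
  [50,-13,-37,-0.5,0.001,-0.046,0.002],
  [50,-13,-37,0,0.001,-0.046,0.002],
  [50,-13,-37,0.5,0.001,-0.046,0.002],
  [50,-13,-37,1.5,0.001,-0.046,0.002],
  [50,-13,-37,2,0.001,-0.046,0.002],
  [50,-13,-37,2.5,0.001,-0.046,0.002],
  [50,-13,-37,3,0.001,-0.046,0.002],
  [50,-13,-37,4,0.001,-0.046,0.002],
])

```text
time_s: 5.15
tool_pos: [0.5258, -0.1204, 0.1948]
tool_rot: [-179.7, 30.8, 159.8]
force: [0.7, 1.0, -5.0]
grip_width: 0.0549
```

Run:
```python
from h import *
st();indeck()
s=rows([(*tcp(-.10,.10,12),3)],50)
```

```text
5.15 [ 0.5258 -0.1204  0.1948] [-179.6981   30.8121  159.8   ] F [ 0.7088  1.0276 -4.9604] M [0.5304 1.096  0.0462] w 0.0549 q [-15. -17.  17. 128.  22.  41.  59.]
t 5.15 TCPdeck [-70.6433  42.4086 139.3663] edge x,y,z-floor [-121.6236   42.2299  103.2005] yaw,-tilt,roll [ 0.087  -8.8121 -0.264 ] Fdeck [-1.5724  1.2096 -4.7147] M [0.5304 1.096  0.0462] w 0.05492861390514528
3 [[50.0, -6.5, -14.1, 1.2, -0.001, -0.019, 0.001], [50.0, -6.5, -14.2, 1.3, -0.001, -0.019, 0.001], [50.0, -6.5, -14.1, 1.5, -0.001, -0.019, 0.001]]
```

Run:
```python
from h import *
s=rows([(*tcp(-.08,.08,10),3),(*tcp(-.04,.04,12),2)],50)
```

```text
5 [[50.0, -12.3, -14.1, 9.5, -0.001, -0.007, 0.001], [50.0, -12.3, -14.1, 9.5, -0.001, -0.007, 0.001], [50.0, -12.3, -14.1, 9.6, -0.001, -0.007, 0.001], [50.0, -15.8, 0.0, 22.2, -0.001, -0.017, -0.001], [50.0, -15.4, 0.0, 22.5, -0.001, -0.017, -0.001]]
```

send_rows([
  [50,-12.3,-14,9.5,-0.001,-0.007,0.001],
  [50,-12.3,-14,9.5,-0.001,-0.007,0.001],
  [50,-12.3,-14,9.5,-0.001,-0.007,0.001],
  [50,0,0,0,0,0,0],
])

```text
time_s: 5.55
tool_pos: [0.555, -0.1779, 0.1897]
tool_rot: [-179.9, 31.9, 159.3]
force: [-0.2, -0.3, -6.2]
grip_width: 0.0552
```

Run:
```python
from h import *
st();indeck()
s=rows([(*tcp(-.04,.03,12),5)],50)
```

```text
5.55 [ 0.555  -0.1779  0.1897] [-179.9026   31.9351  159.3292] F [-0.1829 -0.316  -6.1976] M [ 0.475   1.158  -0.0571] w 0.0552 q [-15. -12.  25. 125.  18.  36.  68.]
t 5.55 TCPdeck [-28.6738  -1.4548 116.9093] edge x,y,z-floor [-79.0529  -1.2654  79.7498] yaw,-tilt,roll [-0.3195 -9.9355 -0.2384] Fdeck [-2.379  -0.3598 -5.7231] M [ 0.475   1.158  -0.0571] w 0.05520091058985576
5 [[50.0, -5.8, 0.4, 10.8, -0.001, -0.007, -0.001], [50.0, -5.7, 0.3, 10.7, -0.001, -0.007, -0.001], [50.0, -5.7, 0.4, 10.9, -0.001, -0.007, -0.001], [50.0, -5.6, 0.3, 10.9, -0.001, -0.007, -0.001], [50.0, -5.5, 0.3, 10.9, -0.001, -0.007, -0.001]]
```

send_rows([
  [50,-5.7,0.3,10.8,-0.001,-0.007,-0.001],
  [50,-5.7,0.3,10.8,-0.001,-0.007,-0.001],
  [50,-5.7,0.3,10.8,-0.001,-0.007,-0.001],
  [50,-5.7,0.3,10.8,-0.001,-0.007,-0.001],
  [50,-5.7,0.3,10.8,-0.001,-0.007,-0.001],
  [50,0,0,0,0,0,0],
  [50,0,0,0,0,0,0],
])

```text
time_s: 6.25
tool_pos: [0.6062, -0.1912, 0.161]
tool_rot: [179.9, 34.0, 160.0]
force: [0.3, 0.4, -4.3]
grip_width: 0.0553
```

Run:
```python
from h import *
st();indeck()
t=env.read_camera('top');im=env.read_camera('scene')
a=cv2.resize(t[100:200,280:380,::-1],(400,400),interpolation=cv2.INTER_CUBIC);b=cv2.resize(im[170:270,110:210,::-1],(400,400),interpolation=cv2.INTER_CUBIC)
cv2.imwrite('pics/s2.png',np.hstack([a,b]))
s=rows([(*tcp(-.038,.012,12),3)],50)
```

```text
6.25 [ 0.6062 -0.1912  0.161 ] [179.943   33.9979 159.9553] F [ 0.2572  0.3839 -4.304 ] M [0.3956 1.2205 0.0075] w 0.0553 q [-16.  -4.  29. 122.  13.  28.  73.]
t 6.25 TCPdeck [ 9.4151  3.9355 70.6563] edge x,y,z-floor [-39.8099   3.809   31.7036] yaw,-tilt,roll [  0.2164 -11.9981   0.1548] Fdeck [-1.5122  0.4493 -4.031 ] M [0.3956 1.2205 0.0075] w 0.05527633953098332
3 [[50.0, 1.3, -1.3, 6.8, 0.001, 0.001, 0.001], [50.0, 1.3, -1.4, 6.8, 0.001, 0.001, 0.001], [50.0, 1.2, -1.3, 6.8, 0.001, 0.001, 0.001]]
```

View pics/s2.png

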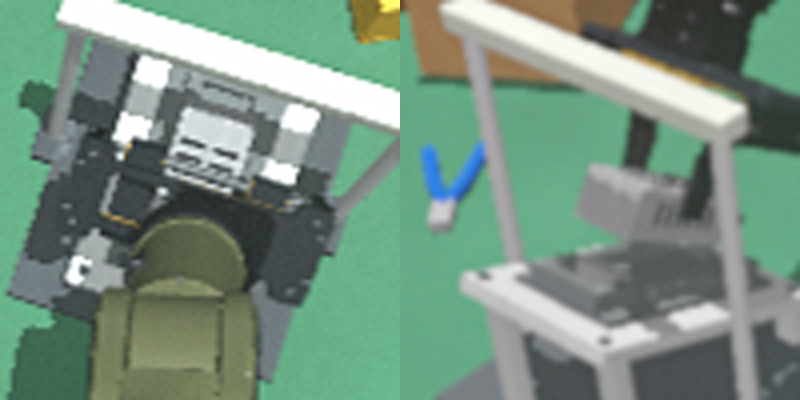

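The shell is held tilted over the nest, well clear of the lamp: left pane (210,150), right pane (650,205). It sits a few mm left, so I correct that and descend.

send_rows([
  [50,1,-2,5,0.001,0.001,0.001],
  [50,1,-2,5,0.001,0,0.001],
  [50,1,0,5,0.001,0,0.001],
  [50,0,0,0,0,0,0],
  [50,0,0,0,0,0,0],
])

```text
time_s: 6.85
tool_pos: [0.612, -0.1979, 0.1488]
tool_rot: [179.9, 34.2, 159.7]
force: [0.6, 1.0, -5.1]
grip_width: 0.0561
```

Run:
```python
from h import *
indeck()
s=rows([(*tcp(-.038,.005,12),4)],50)
```

```text
t 6.85 TCPdeck [11.9877 -0.3604 56.4019] edge x,y,z-floor [-37.1438  -0.3364  17.3097] yaw,-tilt,roll [ -0.0064 -12.1606   0.0483] Fdeck [-1.7395  1.145  -4.803 ] M [ 0.4732  1.2284 -0.0393] w 0.05606155811338923
4 [[50.0, 0.8, 0.1, 3.0, 0.0, 0.001, -0.0], [50.0, 0.9, 0.1, 3.0, 0.0, 0.001, -0.0], [50.0, 0.8, 0.1, 3.0, 0.0, 0.001, -0.0], [50.0, 0.9, 0.1, 3.0, 0.0, 0.001, -0.0]]
```

send_rows([
  [50,0.8,0,3,0,0.001,0],
  [50,0.8,0,3,0,0.001,0],
  [50,0,0,0,0,0,0],
])

```text
time_s: 7.15
tool_pos: [0.6139, -0.1985, 0.1427]
tool_rot: [179.9, 34.0, 159.7]
force: [-0.8, 0.7, -4.9]
grip_width: 0.0557
```

Run:
```python
from h import *
indeck()
```

```text
t 7.15 TCPdeck [11.5666 -0.2756 50.0589] edge x,y,z-floor [-37.6384  -0.2511  11.0761] yaw,-tilt,roll [ -0.0046 -12.0332   0.0534] Fdeck [-2.7356  0.3974 -4.1879] M [ 0.4398  1.3324 -0.0106] w 0.055697662507349525
```

send_rows([
  [50,0.8,0,2,0,0,0],
  [50,0.8,0,2,0,0,0],
  [50,0,0,0,0,0,0],
])

```text
time_s: 7.45
tool_pos: [0.6147, -0.1988, 0.1386]
tool_rot: [179.9, 34.0, 159.7]
force: [0.2, -0.3, -4.2]
grip_width: 0.0553
```

Run:
```python
from h import *
indeck()
```

```text
t 7.45 TCPdeck [10.8214 -0.3554 45.8973] edge x,y,z-floor [-38.3791  -0.3258   6.9077] yaw,-tilt,roll [ -0.0103 -12.041    0.0541] Fdeck [-1.3205 -0.2488 -3.9551] M [0.4348 1.2473 0.0153] w 0.05526911685358309
```

send_rows([
  [50,0.4,0,2,0,0,0],
  [50,2,0,-0.4,0,0,0],
  [50,2,0,-0.4,0,0,0],
  [50,0,0,0,0,0,0],
])

```text
time_s: 7.85
tool_pos: [0.6116, -0.1977, 0.1353]
tool_rot: [179.9, 34.0, 159.7]
force: [-0.3, -0.0, -4.6]
grip_width: 0.0555
```

Run:
```python
from h import *
indeck()
```

```text
t 7.85 TCPdeck [ 6.5921 -0.3289 44.0355] edge x,y,z-floor [-42.607   -0.2905   5.0438] yaw,-tilt,roll [ -0.0145 -12.0434   0.0675] Fdeck [-1.9907 -0.1454 -4.1343] M [0.4782 1.2423 0.0008] w 0.05550355821343245
```

send_rows([
  [50,2,0,-0.4,0,0,0],
  [50,2,0,-0.4,0,0,0],
  [50,0,0,0,0,0,0],
])

```text
time_s: 8.15
tool_pos: [0.6081, -0.1964, 0.1337]
tool_rot: [179.9, 34.0, 159.7]
force: [0.3, -0.6, -5.3]
grip_width: 0.0554
```

Run:
```python
from h import *
indeck()
```

```text
t 8.15 TCPdeck [ 2.537  -0.3307 44.0029] edge x,y,z-floor [-46.6612  -0.2891   5.01  ] yaw,-tilt,roll [ -0.0175 -12.0449   0.0692] Fdeck [-1.5003 -0.4903 -5.1434] M [0.4489 1.1562 0.0529] w 0.05542539495071295
```

send_rows([
  [50,2,0,-0.4,0,0,0],
  [50,2,0,-0.4,0,0,0],
  [50,0,0,0,0,0,0],
])

```text
time_s: 8.45
tool_pos: [0.6047, -0.1951, 0.1322]
tool_rot: [179.9, 34.0, 159.7]
force: [-0.4, 0.6, -5.0]
grip_width: 0.0554
```

Run:
```python
from h import *
indeck()
```

```text
t 8.45 TCPdeck [-1.4932 -0.3044 43.9298] edge x,y,z-floor [-50.6894  -0.2642   4.9339] yaw,-tilt,roll [ -0.016  -12.0484   0.0689] Fdeck [-2.4104  0.3951 -4.4258] M [ 0.4513  1.2079 -0.0203] w 0.05539891572159836
```

send_rows([
  [50,2,0,-0.4,0,0,0],
  [50,2,0,-0.4,0,0,0],
  [50,0,0,0,0,0,0],
])

```text
time_s: 8.75
tool_pos: [0.6012, -0.1938, 0.1306]
tool_rot: [179.9, 34.1, 159.7]
force: [-0.1, 0.2, -5.5]
grip_width: 0.0557
```

Run:
```python
from h import *
indeck()
```

```text
t 8.75 TCPdeck [-5.5503 -0.3004 43.8795] edge x,y,z-floor [-54.7453  -0.2616   4.8817] yaw,-tilt,roll [ -0.0144 -12.0506   0.0687] Fdeck [-2.2589  0.1676 -5.0636] M [0.4444 1.2463 0.0634] w 0.05573913560200528
```

send_rows([
  [50,2,0,-0.4,0,0,0],
  [50,2,0,-0.4,0,0,0],
  [50,0,0,0,0,0,0],
])

```text
time_s: 9.05
tool_pos: [0.5976, -0.1925, 0.129]
tool_rot: [179.9, 34.0, 159.7]
force: [0.3, 1.1, -4.8]
grip_width: 0.0554
```

Run:
```python
from h import *
indeck()
```

```text
t 9.05 TCPdeck [-9.6553 -0.2905 43.8016] edge x,y,z-floor [-58.8517  -0.2526   4.806 ] yaw,-tilt,roll [ -0.0138 -12.048    0.0678] Fdeck [-1.8566  1.1174 -4.4563] M [0.4233 1.207  0.0084] w 0.05538693849755278
```

send_rows([
  [50,2,0,-0.4,0,0,0],
  [50,0,0,0,0,0,0],
])

```text
time_s: 9.25
tool_pos: [0.5959, -0.1919, 0.1283]
tool_rot: [179.9, 34.1, 159.7]
force: [-0.0, -0.4, -4.2]
grip_width: 0.0558
```

send_rows([
  [50,2,0,-0.4,0,0,0],
  [50,0,0,0,0,0,0],
])

```text
time_s: 9.45
tool_pos: [0.5942, -0.1913, 0.1275]
tool_rot: [179.9, 34.1, 159.7]
force: [0.0, -0.1, -5.4]
grip_width: 0.0556
```

Run:
```python
from h import *
indeck()
```

```text
t 9.45 TCPdeck [-13.5779  -0.3424  43.7993] edge x,y,z-floor [-62.7683  -0.3013   4.7947] yaw,-tilt,roll [ -0.0185 -12.0584   0.0657] Fdeck [-2.004  -0.0555 -5.0304] M [0.4519 1.3058 0.0062] w 0.05561914164272831
```

send_rows([
  [50,2,0,-0.4,0,0,0],
  [50,0,0,0,0,0,0],
])

```text
time_s: 9.65
tool_pos: [0.5927, -0.1907, 0.1271]
tool_rot: [179.9, 34.1, 159.7]
force: [-0.4, -0.3, -5.1]
grip_width: 0.0561
```

Run:
```python
from h import *
indeck()
```

```text
t 9.65 TCPdeck [-15.1906  -0.3028  43.9741] edge x,y,z-floor [-64.3554  -0.259    4.9314] yaw,-tilt,roll [ -0.0178 -12.1029   0.0743] Fdeck [-2.1507 -0.4569 -4.5972] M [ 0.4706  1.1829 -0.0224] w 0.05606351414617008
```

send_rows([
  [50,2,0,-0.4,0,0,0],
  [50,0,0,0,0,0,0],
])

```text
time_s: 9.85
tool_pos: [0.5921, -0.1904, 0.1274]
tool_rot: [179.9, 34.3, 159.7]
force: [3.0, -1.1, -3.6]
grip_width: 0.0558
```

Run:
```python
from h import *
indeck();st()
```

```text
t 9.85 TCPdeck [-15.7103  -0.2432  44.5457] edge x,y,z-floor [-64.7831  -0.1937   5.3665] yaw,-tilt,roll [ -0.0149 -12.2622   0.0955] Fdeck [ 1.6459 -0.0145 -4.5102] M [0.0849 0.3998 0.0085] w 0.055777401135890955
9.85 [ 0.5921 -0.1904  0.1274] [179.8977  34.2622 159.6824] F [ 3.0109 -1.1292 -3.5652] M [0.0849 0.3998 0.0085] w 0.0558 q [-16.  -3.  29. 126.  14.  23.  72.]
```

Contact felt: the force along the slope jumped about 4 N with the steel edge at deck x ≈ -64.5 mm, so the nest offset is about -9.5 mm. I'll back off slightly, lower to the floor and tilt down.

send_rows([
  [50,-1.5,0,0.3,0,0,0],
  [50,0,0,0,0,0,0],
  [50,0,0,0,0,0,0],
])

```text
time_s: 10.15
tool_pos: [0.5925, -0.1905, 0.127]
tool_rot: [179.9, 34.1, 159.7]
force: [2.0, -0.3, -2.9]
grip_width: 0.0556
```

Run:
```python
from h import *
indeck()
s=rows([(*tcp(-.064,.0015,12),4)],50)
s=rows([(*tcp(-.064,.0015,9),3),(*tcp(-.064,.0015,6),3)],50,s)
s=rows([(*tcp(-.064,.001,3),4),(*tcp(-.064,.0,0),4)],50,s)
```

```text
t 10.15 TCPdeck [-15.4335  -0.2397  44.0233] edge x,y,z-floor [-64.5957  -0.1978   4.9766] yaw,-tilt,roll [ -0.016  -12.1074   0.0731] Fdeck [ 0.7916  0.4367 -3.4438] M [ 0.1758  0.7411 -0.0458] w 0.05562865610704735
4 [[50.0, 0.0, 0.1, 0.9, 0.0, 0.0, -0.0], [50.0, 0.1, 0.0, 0.9, 0.0, 0.0, -0.0], [50.0, -0.0, 0.1, 0.9, 0.0, 0.0, -0.0], [50.0, 0.0, 0.0, 0.9, 0.0, 0.0, -0.0]]
6 [[50.0, -0.4, 0.0, 1.0, 0.0, 0.018, -0.0], [50.0, -0.3, 0.0, 1.0, 0.0, 0.018, -0.0], [50.0, -0.4, 0.0, 0.9, 0.0, 0.018, -0.0], [50.0, -0.4, 0.0, 1.0, 0.0, 0.018, -0.0], [50.0, -0.3, 0.0, 0.9, 0.0, 0.018, -0.0], [50.0, -0.4, 0.0, 1.0, 0.0, 0.018, -0.0]]
8 [[50.0, -0.3, 0.0, 0.9, 0.0, 0.013, -0.0], [50.0, -0.2, 0.0, 0.8, 0.0, 0.013, -0.0], [50.0, -0.3, 0.0, 0.8, 0.0, 0.013, -0.0], [50.0, -0.3, 0.0, 0.9, 0.0, 0.013, -0.0], [50.0, -0.3, 0.0, 1.0, 0.0, 0.013, -0.0], [50.0, -0.2, 0.0, 0.9, 0.0, 0.013, -0.0], [50.0, -0.3, 0.0, 1.0, 0.0, 0.013, -0.0], [50.0, -0.3, 0.0, 1.0, 0.0, 0.013, -0.0]]
```

send_rows([
  [50,-0.3,0,1,0,0,0],
  [50,0,0,1,0,0,0],
  [50,0,0,1,0,0,0],
  [50,0,0,0,0,0,0],
])

```text
time_s: 10.55
tool_pos: [0.5944, -0.1912, 0.125]
tool_rot: [179.9, 34.1, 159.7]
force: [-2.9, 0.8, 3.3]
grip_width: 0.0559
```

Run:
```python
from h import *
indeck()
```

```text
t 10.55 TCPdeck [-14.3555  -0.2036  41.3805] edge x,y,z-floor [-63.5157  -0.1455   2.3309] yaw,-tilt,roll [ -0.0304 -12.111    0.0834] Fdeck [-1.5844 -0.2659  4.159 ] M [ 0.3382  1.1078 -0.0253] w 0.05590339542386836
```

send_rows([
  [50,0,0,1,0,0,0],
  [50,0,0,1,0,0,0],
  [50,0,0,0,0,0,0],
])

```text
time_s: 10.85
tool_pos: [0.5961, -0.1919, 0.124]
tool_rot: [179.9, 34.2, 159.7]
force: [-3.1, 0.1, 5.3]
grip_width: 0.0557
```

Run:
```python
from h import *
indeck()
```

```text
t 10.85 TCPdeck [-13.0297  -0.2836  39.7414] edge x,y,z-floor [-62.1304  -0.2304   0.6036] yaw,-tilt,roll [ -0.0223 -12.2138   0.0888] Fdeck [-0.7573 -0.9766  6.0324] M [ 0.168   0.9918 -0.0432] w 0.055690421058843136
```

Run:
```python
from h import *
im=env.read_camera('scene');t=env.read_camera('top')
b=cv2.resize(im[190:270,120:220,::-1],(800,640),interpolation=cv2.INTER_CUBIC)[:600]
cv2.imwrite('pics/s3.png',b)
```

```text
(no output)
```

View pics/s3.png

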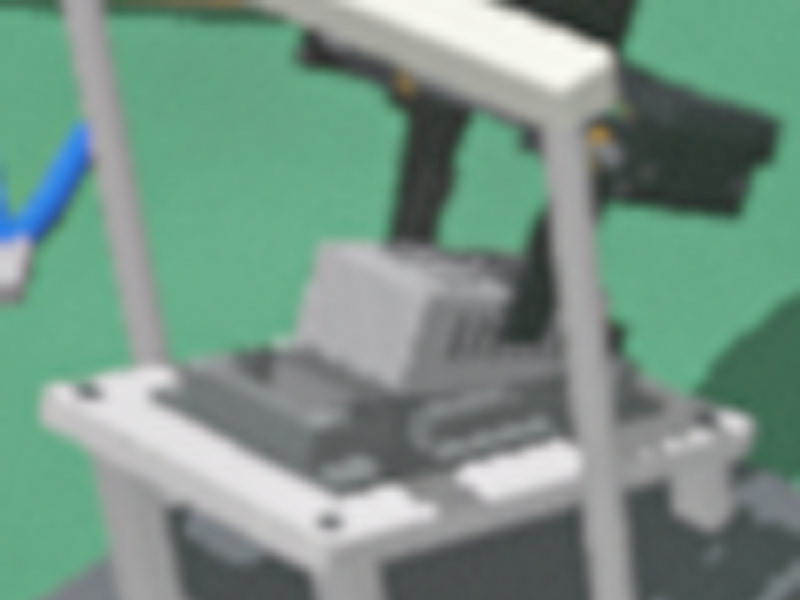

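The shell's downhill end is down in the nest between the walls, and the uphill end at (350,320) is raised above the jaw, with nothing caught. Next I rotate towards flat.

Run:
```python
from h import *
s=rows([(*tcp(-.0645,.002,6),4)],50)
s=rows([(*tcp(-.0645,.0015,1),4)],50,s)
```

```text
4 [[50.0, -0.0, 0.1, 1.1, 0.0, 0.027, -0.0], [50.0, -0.1, 0.1, 1.0, 0.0, 0.027, -0.0], [50.0, -0.0, 0.0, 1.1, 0.0, 0.027, -0.0], [50.0, -0.1, 0.1, 1.0, 0.0, 0.027, -0.0]]
4 [[50.0, -0.4, 0.0, 1.4, 0.0, 0.022, -0.0], [50.0, -0.5, 0.0, 1.3, 0.0, 0.022, -0.0], [50.0, -0.5, 0.0, 1.3, 0.0, 0.022, -0.0], [50.0, -0.5, 0.0, 1.3, 0.0, 0.022, -0.0]]
```

send_rows([
  [50,0,0,1,0,0.027,0],
  [50,0,0,1,0,0.027,0],
  [50,0,0,1,0,0.027,0],
  [50,0,0,1,0,0.027,0],
  [50,0,0,0,0,0,0],
  [50,0,0,0,0,0,0],
])

```text
time_s: 11.55
tool_pos: [0.5982, -0.1925, 0.1201]
tool_rot: [179.9, 28.1, 159.7]
force: [3.5, -0.7, 1.1]
grip_width: 0.0554
```

Run:
```python
from h import *
indeck()
```

```text
t 11.55 TCPdeck [-12.5051  -0.148   35.3176] edge x,y,z-floor [-64.8754  -0.1025   1.6345] yaw,-tilt,roll [-0.0175 -6.0597  0.077 ] Fdeck [ 3.6722  0.5321 -0.2543] M [-0.0054  0.0092 -0.1035] w 0.055448608487024154
```

send_rows([
  [50,-0.4,0,1.3,0,0.026,0],
  [50,-0.4,0,1.3,0,0.026,0],
  [50,-0.4,0,1.3,0,0.026,0],
  [50,-0.4,0,1.3,0,0.026,0],
  [50,0,0,0,0,0,0],
  [50,0,0,0,0,0,0],
])

```text
time_s: 12.15
tool_pos: [0.6002, -0.1933, 0.1163]
tool_rot: [179.9, 21.9, 159.7]
force: [-8.8, 3.2, 11.3]
grip_width: 0.0557
```

Run:
```python
from h import *
indeck()
```

```text
t 12.15 TCPdeck [-11.8898  -0.1225  30.9796] edge x,y,z-floor [-66.922   -0.0899   3.0602] yaw,-tilt,roll [0.0072 0.0839 0.1029] Fdeck [-4.4558 -0.0174 14.0136] M [0.342  1.0872 0.1091] w 0.05569684829579377
```

send_rows([
  [50,0,0,1,0,0,0],
  [50,0,0,1,0,0,0],
  [50,0,0,1,0,0,0],
  [50,0,0,0,0,0,0],
])

```text
time_s: 12.55
tool_pos: [0.6004, -0.1932, 0.1161]
tool_rot: [179.8, 21.8, 159.7]
force: [-28.9, 10.3, 37.5]
grip_width: 0.0559
```

Run:
```python
from h import *
indeck()
```

```text
t 12.55 TCPdeck [-11.7971  -0.0453  30.7793] edge x,y,z-floor [-66.8648   0.044    2.9494] yaw,-tilt,roll [-0.0089  0.177   0.2103] Fdeck [-14.3931  -0.3509  46.2285] M [0.7363 3.3576 0.1618] w 0.05593896591956139
```

send_rows([
  [50,0,0,-1.5,0,0,0],
  [50,0,0,-1,0,0,0],
  [75,0,0,0,0,0,0],
  [75,0,0,0,0,0,0],
  [75,0,0,0,0,0,0],
  [75,0,0,0,0,0,0],
])

```text
time_s: 13.15
tool_pos: [0.6005, -0.1936, 0.1144]
tool_rot: [180.0, 21.9, 159.7]
force: [0.4, 0.6, -0.1]
grip_width: 0.0731
```

Run:
```python
from h import *
indeck()
```

```text
t 13.15 TCPdeck [-12.2182  -0.3684  29.1383] edge x,y,z-floor [-67.2549  -0.3503   1.2302] yaw,-tilt,roll [-0.0001  0.0957  0.0471] Fdeck [ 0.1065  0.6965 -0.1443] M [0.1295 0.4546 0.0386] w 0.07308672247511892
```

send_rows([
  [75,0,0,-20,0,0,0],
  [75,0,0,-30,0,0,0],
  [75,10,0,-30,0,0,0],
  [75,0,0,0,0,0,0],
])

```text
time_s: 13.55
tool_pos: [0.5648, -0.1802, 0.189]
tool_rot: [179.8, 22.2, 159.7]
force: [0.5, 0.6, 0.5]
grip_width: 0.0749
```

Run:
```python
from h import *
indeck()
im=env.read_camera('scene');t=env.read_camera('top')
np.save('s.npy',im);np.save('t.npy',t)
b=cv2.resize(im[200:265,120:210,::-1],(800,578),interpolation=cv2.INTER_CUBIC)
cv2.imwrite('pics/s4.png',b)
```

```text
t 13.55 TCPdeck [-19.6778  -0.128  112.5247] edge x,y,z-floor [-74.5882  -0.0058  84.3024] yaw,-tilt,roll [-0.0446 -0.2319  0.2071] Fdeck [0.4625 0.7045 0.3686] M [0.17   0.3434 0.0007] w 0.07489998249951686
```

View pics/s4.png

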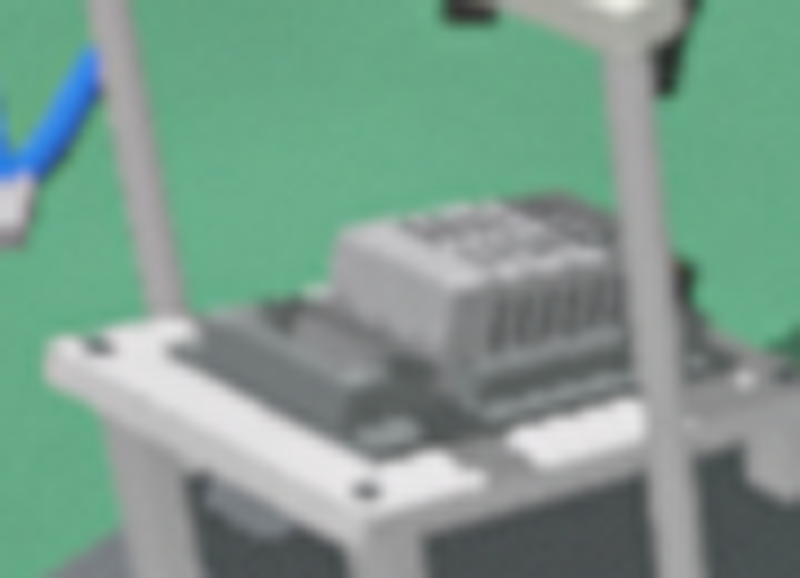

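The shell sits low in the nest, vents up, near parallel to the deck: its top is at about (480,240) and its end face at (400,320). I'll press the uphill end with closed fingers and compare the top height at both ends.

```bash
cat >> h.py <<'E'
def at(x,z,y=0): return tcp(x-.055,z-.028,0,y)
E
python3 - <<'E'
from h import *
rows([(*at(.028,.060),4)],0)
E
```

```text
4 [[0.0, -12.4, 0.0, 12.4, 0.001, -0.0, -0.0], [0.0, -12.3, 0.0, 12.4, 0.001, -0.0, -0.0], [0.0, -12.4, 0.0, 12.5, 0.001, -0.0, -0.0], [0.0, -12.4, 0.1, 12.4, 0.001, -0.0, -0.0]]
```

send_rows([
  [0,0,0,0,0,0,0],
  [0,0,0,0,0,0,0],
  [0,-12.4,0,10,0.001,0,0],
  [0,-12.4,0,10,0.001,0,0],
  [0,-12.4,0,10,0.001,0,0],
  [0,-12.4,0,12,0.001,0,0],
  [0,0,0,0,0,0,0],
  [0,0,0,0,0,0,0],
])

```text
time_s: 14.45
tool_pos: [0.6211, -0.2017, 0.1636]
tool_rot: [-179.7, 21.8, 159.7]
force: [0.4, 0.1, -0.0]
grip_width: 0.019
```

Run:
```python
from h import *
indeck()
```

```text
t 14.45 TCPdeck [26.7283 -0.8116 66.4062] edge x,y,z-floor [-28.351   -0.9126  38.6056] yaw,-tilt,roll [ 0.005   0.2073 -0.2506] Fdeck [ 0.2635  0.1969 -0.1574] M [ 0.1678  0.3976 -0.0116] w 0.01900611052304747
```

send_rows([
  [0,0,0.8,5,0.004,0,0],
  [0,0,0,5,0,0,0],
  [0,0,0,4,0,0,0],
  [0,0,0,1,0,0,0],
  [0,0,0,0,0,0,0],
  [0,0,0,0,0,0,0],
])

```text
time_s: 15.05
tool_pos: [0.6274, -0.2029, 0.1512]
tool_rot: [-179.6, 21.9, 159.7]
force: [-0.8, -0.0, -0.3]
grip_width: 0.0007
```

Run:
```python
from h import *
indeck()
```

```text
t 15.05 TCPdeck [27.9267  0.2111 52.6158] edge x,y,z-floor [-27.0926   0.072   24.6645] yaw,-tilt,roll [-0.0119  0.0501 -0.3918] Fdeck [-0.8448 -0.3161  0.0132] M [ 0.0835  0.396  -0.0436] w 0.0007402671102096772
```

send_rows([
  [0,0,0,1,0,0,0],
  [0,0,0,1,0,0,0],
  [0,0,0,0,0,0,0],
])

```text
time_s: 15.35
tool_pos: [0.628, -0.2031, 0.1491]
tool_rot: [-179.6, 21.9, 159.7]
force: [0.2, 0.4, -0.3]
grip_width: 0.0006
```

Run:
```python
from h import *
indeck()
```

```text
t 15.35 TCPdeck [27.7307  0.312  50.3979] edge x,y,z-floor [-27.2972   0.1632  22.4681] yaw,-tilt,roll [-0.0017  0.0726 -0.3917] Fdeck [-0.1139  0.4237 -0.3239] M [ 0.2107  0.464  -0.0476] w 0.0005834297880395546
```

send_rows([
  [0,0,0,1,0,0,0],
  [0,0,0,1,0,0,0],
  [0,0,0,0,0,0,0],
])

```text
time_s: 15.65
tool_pos: [0.6284, -0.2033, 0.1486]
tool_rot: [-179.7, 21.9, 159.7]
force: [-8.7, 2.9, 10.7]
grip_width: 0.0005
```

Run:
```python
from h import *
indeck()
```

```text
t 15.65 TCPdeck [27.9275  0.2618 49.7757] edge x,y,z-floor [-27.1155   0.1647  21.8837] yaw,-tilt,roll [-0.0364  0.1121 -0.3438] Fdeck [-4.5096 -0.2471 13.3182] M [ 0.5006  1.4185 -0.0643] w 0.0004522685800019891
```

send_rows([
  [0,0,0,1,0,0,0],
  [0,0,0,0.8,0,0,0],
  [0,0,0,0,0,0,0],
  [0,0,0,0,0,0,0],
])

```text
time_s: 16.05
tool_pos: [0.6285, -0.2033, 0.1486]
tool_rot: [-179.8, 21.8, 159.6]
force: [-18.8, 7.1, 24.8]
grip_width: 0.0004
```

Run:
```python
from h import *
indeck();rows([(*at(-.045,.054),3)],0)
```

```text
t 16.05 TCPdeck [28.0367  0.299  49.6771] edge x,y,z-floor [-27.0238   0.2594  21.829 ] yaw,-tilt,roll [-0.0692  0.1579 -0.2764] Fdeck [-9.3239  0.1922 30.512 ] M [ 0.8487  2.6335 -0.0799] w 0.0004094759090793342
3 [[0.0, 24.3, -0.1, -1.4, -0.002, -0.001, -0.0], [0.0, 24.4, -0.2, -1.4, -0.002, -0.001, -0.0], [0.0, 24.3, -0.1, -1.4, -0.002, -0.001, -0.0]]
```

send_rows([
  [0,0,0,-6,0,0,0],
  [0,24,0,-1,0,0,0],
  [0,24,0,0,0,0,0],
  [0,24,0,0,0,0,0],
  [0,0,0,0,0,0,0],
  [0,0,0,0,0,0,0],
])

```text
time_s: 16.65
tool_pos: [0.5647, -0.1794, 0.1256]
tool_rot: [-179.6, 22.0, 159.7]
force: [0.8, -0.1, 0.0]
grip_width: 0.0002
```

Run:
```python
from h import *
indeck()
```

```text
t 16.65 TCPdeck [-43.7395   0.5441  53.9353] edge x,y,z-floor [-98.7412   0.4008  25.9401] yaw,-tilt,roll [ 0.0067  0.0046 -0.3563] Fdeck [ 0.768   0.1517 -0.2646] M [ 0.0649  0.4101 -0.0082] w 0.0001625036621022428
```

send_rows([
  [0,0,0,1,0,0,0],
  [0,0,0,1,0,0,0],
  [0,0,0,0,0,0,0],
])

```text
time_s: 16.95
tool_pos: [0.5656, -0.1801, 0.1236]
tool_rot: [-179.6, 22.0, 159.7]
force: [-1.0, -0.1, -0.0]
grip_width: 0.0005
```

Run:
```python
from h import *
indeck()
```

```text
t 16.95 TCPdeck [-43.4975   0.2021  51.6213] edge x,y,z-floor [-98.5147   0.0433  23.6648] yaw,-tilt,roll [-0.0037  0.0447 -0.4227] Fdeck [-0.8575 -0.4203  0.3307] M [0.131  0.4596 0.0164] w 0.0005014793610347112
```

send_rows([
  [0,0,0,1,0,0,0],
  [0,0,0,1,0,0,0],
  [0,0,0,0,0,0,0],
])

```text
time_s: 17.25
tool_pos: [0.5659, -0.1802, 0.1218]
tool_rot: [-179.6, 21.9, 159.7]
force: [-1.1, -0.2, 2.6]
grip_width: 0.0007
```

Run:
```python
from h import *
indeck()
```

```text
t 17.25 TCPdeck [-43.9037   0.2322  49.8572] edge x,y,z-floor [-98.925    0.0908  21.911 ] yaw,-tilt,roll [-0.0111  0.0555 -0.3959] Fdeck [ 0.0716 -0.6256  2.8094] M [0.1098 0.5277 0.0336] w 0.0006752602709712176
```

send_rows([
  [0,0,0,1,0,0,0],
  [0,0,0,1,0,0,0],
  [0,0,0,0,0,0,0],
  [0,0,0,0,0,0,0],
])

```text
time_s: 17.65
tool_pos: [0.566, -0.1802, 0.1216]
tool_rot: [-179.7, 21.9, 159.6]
force: [-15.3, 4.6, 21.5]
grip_width: 0.0004
```

Run:
```python
from h import *
indeck()
```

```text
t 17.65 TCPdeck [-43.891    0.2445  49.67  ] edge x,y,z-floor [-98.9421   0.1686  21.7983] yaw,-tilt,roll [-0.0539  0.1332 -0.3325] Fdeck [-6.7465 -0.9938 25.9261] M [ 0.5     2.1514 -0.1504] w 0.00043628650287443657
```

Both ends of the top read 49.67 mm in deck z under 25–30 N, so the shell is flat along the slope. That is 3.7 mm above the nominal 46, though. To tell a frame bias from a raised shell, I'll touch the bare deck plate near its downhill edge.

send_rows([
  [0,0,0,-5,0,0,0],
  [0,0,0,-5,0,0,0],
  [0,31,0,0,0,0,0],
  [0,31,0,0,0,0,0],
  [0,0,0,0,0,0,0],
  [0,0,0,10,0,0,0],
  [0,0,0,15,0,0,0],
  [0,0,0,12,0,0,0],
  [0,0,0,5,0,0,0],
  [0,0,0,0,0,0,0],
  [0,0,0,0,0,0,0],
])

```text
time_s: 18.75
tool_pos: [0.5242, -0.165, 0.0672]
tool_rot: [-179.6, 22.0, 159.7]
force: [0.5, -0.3, -0.3]
grip_width: 0.0004
```

Run:
```python
from h import *
indeck();st()
```

```text
t 18.75 TCPdeck [-105.4991    0.0047   15.8342] edge x,y,z-floor [-160.5117   -0.1525  -12.1336] yaw,-tilt,roll [-0.0027  0.0329 -0.4161] Fdeck [ 0.4329 -0.06   -0.5339] M [ 0.1552  0.3968 -0.0196] w 0.0004411883583232271
18.75 [ 0.5242 -0.165   0.0672] [-179.585    21.9671  159.6971] F [ 0.5432 -0.2649 -0.3329] M [ 0.1552  0.3968 -0.0196] w 0.0004 q [-19.  -1.  31. 128.   7.  32.  77.]
```

send_rows([
  [0,0,0,3,0,0,0],
  [0,0,0,3,0,0,0],
  [0,0,0,2,0,0,0],
  [0,0,0,1,0,0,0],
  [0,0,0,0,0,0,0],
  [0,0,0,0,0,0,0],
])

```text
time_s: 19.35
tool_pos: [0.5267, -0.166, 0.0585]
tool_rot: [-179.6, 21.9, 159.7]
force: [0.2, 0.1, 0.9]
grip_width: 0.0001
```

Run:
```python
from h import *
indeck()
```

```text
t 19.35 TCPdeck [-106.2364   -0.0253    6.8382] edge x,y,z-floor [-161.2609   -0.1705  -21.0998] yaw,-tilt,roll [-0.0057  0.064  -0.3926] Fdeck [0.5172 0.1684 0.8072] M [0.1231 0.3856 0.0602] w 0.00014126937396244545
```

send_rows([
  [0,0,0,1.5,0,0,0],
  [0,0,0,1.5,0,0,0],
  [0,0,0,0,0,0,0],
])

```text
time_s: 19.65
tool_pos: [0.5279, -0.1663, 0.0558]
tool_rot: [-179.6, 21.9, 159.7]
force: [-0.3, -0.3, 1.5]
grip_width: 0.0003
```

Run:
```python
from h import *
indeck()
```

```text
t 19.65 TCPdeck [-106.1186    0.0717    3.8625] edge x,y,z-floor [-161.1422   -0.0726  -24.0777] yaw,-tilt,roll [-0.0035  0.0617 -0.3845] Fdeck [ 0.4159 -0.4063  1.4876] M [0.2256 0.4539 0.0273] w 0.00032672993207473434
```

send_rows([
  [0,0,0,1.5,0,0,0],
  [0,0,0,1.5,0,0,0],
  [0,0,0,0,0,0,0],
])

```text
time_s: 19.95
tool_pos: [0.5281, -0.1664, 0.0555]
tool_rot: [-179.7, 21.8, 159.6]
force: [-31.4, 9.2, 46.4]
grip_width: 0.0005
```

Run:
```python
from h import *
indeck()
```

```text
t 19.95 TCPdeck [-106.0218    0.0869    3.5196] edge x,y,z-floor [-161.1137    0.0677  -24.2492] yaw,-tilt,roll [-0.0997  0.2403 -0.2997] Fdeck [-12.8684  -2.2871  55.2895] M [ 0.6997  3.3574 -0.2338] w 0.0005295788860467749
```

The deck plate reads +3.6 mm, so the frame bias is 3.6 mm. The shell top is then at a true 46.05 mm, fully home. I retreat and take a final look.

send_rows([
  [0,0,0,-5,0,0,0],
  [0,0,0,-20,0,0,0],
  [0,10,0,-30,0,0,0],
  [0,10,0,-30,0,0,0],
  [0,0,0,-20,0,0,0],
  [0,0,0,0,0,0,0],
  [0,0,0,0,0,0,0],
])

```text
time_s: 20.65
tool_pos: [0.4751, -0.1461, 0.1428]
tool_rot: [-179.6, 22.0, 159.7]
force: [0.2, 0.3, -0.4]
grip_width: 0.0002
```

Run:
```python
from h import *
st()
im=env.read_camera('scene');t=env.read_camera('top')
a=cv2.resize(t[100:190,280:370,::-1],(400,400),interpolation=cv2.INTER_CUBIC);b=cv2.resize(im[190:270,120:220,::-1],(400,400),interpolation=cv2.INTER_CUBIC)
cv2.imwrite('pics/s5.png',np.hstack([a,b]))
print(abs(im[230:400,230:].astype(int)-np.load('scene.npy')[230:400,230:]).max(2).__gt__(60).sum())
```

```text
20.65 [ 0.4751 -0.1461  0.1428] [-179.6482   21.9801  159.6767] F [ 0.2385  0.3214 -0.4333] M [0.2138 0.4085 0.0584] w 0.0002 q [-18. -16.  26. 129.  17.  45.  68.]
905
```

View pics/s5.png

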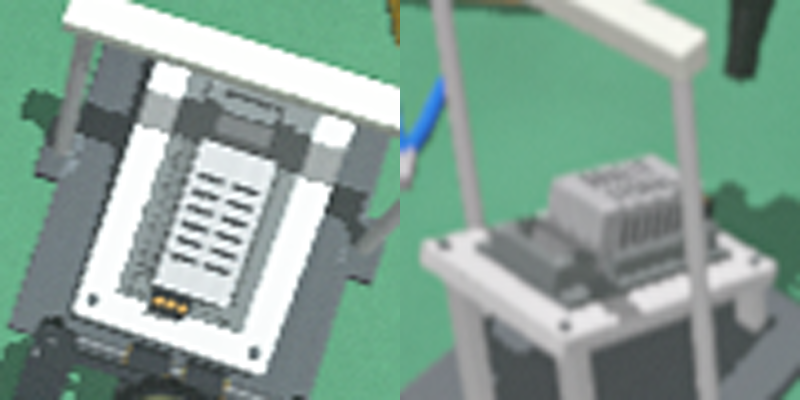

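The shell lies square between the walls (left pane, 215,225) with its block downhill in the notch (170,302). The gripper is clear, so I hand in.

```bash
python3 -c "
from cell import env
print(env.sign_off())"
```

```text
the job is handed in; nothing more can be done
None
```

The shorter shell is seated in the nest and released, terminal block downhill in its notch and vents up. I handed the job in at about 21 s of the 51 s allowed.

- **Downhill wall:** I felt it at about deck x -64.5 mm, so the nest sits roughly 9.5 mm downhill of nominal. I let the shell in 12° steeper than the deck, rotated it flat past the jaw and pressed it home.
- **Flatness:** Pressing the top at both ends with 25–30 N gave the same height, 49.7 mm in my deck frame, so it is flat along the slope.
- **Height (first disagreed):** That reading was 3.7 mm above the nominal 46 mm. Touching the bare deck plate read +3.6 mm, so the difference was a bias in my deck frame. The shell is therefore on the floor, at about 46.05 mm.
- **Last picture:** It shows the shell square between the walls with the gripper clear.
- **Not measured:** Sideways centring and squareness come from that picture and from the shell lying on the floor between the walls. I did not probe tilt across the shell.
- **Other things on the bench:** I did not measure their positions at the end. I met no unexpected contact force on the way.

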